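# Load a hold-down bolt into the T-slot rail

### The arm

A 7-joint arm with a two-finger parallel gripper is mounted at the origin on a cart in front of the work surface, level with it; the furniture and walls round the work are solid. World frame = base frame: x ahead of the robot, y to its left, z up, the work surface at z = 0. Lengths are in m, angles in rad, forces in N, time in s.
With the tool pointing down it reaches from about 0.375 to 0.925 m from the base axis. Payload 3.1 kg.
Tool frame: the origin (TCP) lies between the finger pads; the fingertips stand 19 mm ahead of it and the grasp point (between the pads) is the TCP; z points along the fingers, y is the line along which they close (so a half turn about z gives the same grasp; the last joint's range is limited). The gripper opens to 85 mm and grips with 20 to 120 N. Pads are 22 mm wide; open, the fingers measure 114 mm over their backs; the gripper's body (76 mm by 85 mm) begins 54 mm behind the grasp point. The pads swing forward as they close: fully open they stand 13 mm farther back than shut.
Start: joints at [-0.098, 0.383, 0.044, 1.598, -0.018, 1.161, -0.05], TCP at [0.65, 0, 0.25] pointing down, gripper open.
Joint ranges: [-2.61, 2.61], [-0.41, 2.15], [-1.48, 1.57], [0, 2.5], [-1.57, 4.71], [0.05, 1.97], [-2.85, 2.85]. Speed limits (rad/s): [2.79, 2.79, 3.14, 3.14, 3.14, 3.14, 3.14].

### API

Orientations are given as a unit quaternion [x, y, z, w].
In Python, from bench import move_ptp, movel, move_j, move_gripper, pause, inverse_kinematics, read_camera, camera_params, MotionError, sign_off, look_for, tip_of, read_time_s, read_qpos, read_joint_vel, read_effort, read_eef_pos, read_tcp_rot, read_ft_force, read_ft_torque, read_finger_gap, read_grasp_force gives the robot as it stands. Calls block until the motion is done:
- move_ptp(position, orientation): joint-space move of the TCP to a pose.
- movel(position, orientation=None, speed=0.15): straight line of the TCP; orientation=None keeps the orientation; speed is the mean speed in m/s.
- move_j(angles): joint-space move.
- move_gripper(opening, effort=None): finger opening in m; effort is the grip in N (None keeps the last); returns when the fingers have stopped.
- pause(seconds).
- inverse_kinematics(position, orientation): joint angles nearest the present ones, or None.
- read_camera(name): name is "scene" or "side" or "wrist"; returns the picture (480x640x3 uint8, red, green, blue); there is no depth.
- camera_params(name): a dict with "K" (3x3 intrinsics, pixels), "dist_coeffs" ([k1, k2, p1, p2, k3] as OpenCV has them; the pictures are not rectified), "camera_from_world" (4x4, takes a point from world to camera coordinates). Camera axes: x right, y down, z forward; pixel columns grow to the right and rows downward; lengths in m; the calibration is good to about 2 mm. A picture is of the moment at which its call begins: read the wrist's pose just before it. camera_params takes no time and is no camera call; for the wrist camera it gives the pose at the moment of the call.
A pose or a line that the arm cannot do raises MotionError and nothing moves.
- sign_off(): hands the job in; it is judged then, once.
Trained networks look in the newest picture that a camera, given by its name, has taken for a name from the list of things; names that differ only in an ending like _2 or _b are one class to them, and where a whole thing is asked for, a point or a joint stands for the part that bears it (a point fixed in the world has none). Each returns a list of dicts, best first, with "confidence" (0 to 1); they miss things now and then, are a little off and sometimes report something else, mostly with a low value. They report only what shows in the picture. A call takes as long as a camera call. They do not tell look-alikes from the thing itself.
- look_for(camera, name): "at" ([column, row] in pixels, amid what is visible of it).
- tip_of(camera, name): "at" ([column, row] in pixels: a listed point, or the origin of a listed thing).
Readings, each from a call of its own:
- read_time_s(): time.
- read_qpos(): joint angles.
- read_joint_vel(): joint speeds.
- read_effort(): joint torques, N m.
- read_eef_pos(): TCP position.
- read_tcp_rot(): TCP orientation.
- read_ft_force(): force on the tool from outside, world axes, zero at the start.
- read_ft_torque(): the same for the moment, N m.
- read_finger_gap(): finger opening in m.
- read_grasp_force(): force on a finger pad.
Only numpy, scipy, OpenCV 4.12 (cv2) and the standard library are available. Lean on these libraries where they do the work, as an engineer would, in place of code of your own. Each camera call takes 0.05 s, during which the arm holds its last target. There are 200 camera calls.

### The job

Get the clamping rail ready: take the hex-headed bolt (not the headless stud), bring it head down to the open end of the T-slot rail and slide it along the slot, its head under the lips, fully home against the end stop. Leave it standing upright there and let go.

Things in the scene. Friction and masses are not known exactly. Their poses are not given: they have to be found in the camera images.
- bolt_grip (a point): Point on the axis of a loose steel hex bolt standing head down, 50 mm above its underside. Head 28 mm across, 10 mm high; round shank 16 mm thick above it, up to 72 mm; 0.11 to 0.23 kg; z up. Grip the shank about here, from above at any yaw: the fingertips then clear the rail. A headless stud (20 mm thick, 72 mm tall) stands 80 mm or more away; which stands where varies.
- rail_mouth (a point): Centre of the open end of the rail's slot, on its floor, 4 mm above the table. x points into and along the slot, z up; any yaw. The flat base plate runs on 55 mm in front (to x = -55 mm): lower the bolt there. Two wings on it, 10 mm high, flare from the slot's width at the mouth to about 63 mm apart at x = -26 mm.
- rail_home (a point): Where the bolt's axis is when its head touches the end stop: on the slot's floor, 4 mm above the table, 111 mm along x from rail_mouth; same axes. The stop is a steel plate across the closed end, as high as the lips.
- rail: T-slot rail of aluminium on a dark steel base, fixed to the table; origin: centre of the underside of its base plate (190 x 74 x 4 mm), x towards the stop; the mouth is at x = -40 mm. Slot 34.4 mm wide and 14 mm high; over it two lips 3 mm thick (tops 21 mm above the table) leave a gap of 22.8 mm, so the bolt's head enters only by the open end, with 4 mm of room above it.
Things that resemble listed ones, but are neither listed nor needed, are in the scene too. What is shaped like the part that bears bolt_grip but blue or yellow is not meant.

How it is judged:
At the end, for the whole second after the job is handed in: The bolt stands upright (within 10 degrees), head down on the slot's floor under the lips, within 15 mm of touching the end stop (x of bolt_grip in the frame of rail_home above -0.015 m and horizontal distance between bolt_grip and rail_home below 0.018 m and z of bolt_grip in the frame of rail_home between 0.042 and 0.058 m and angle between bolt_grip's own z axis and vertical below 0.17 rad).
It also fails if it takes over 48 s, if anything falls off the work surface, if the arm or the gripper's body presses on something with over 40 N, if the wrist force passes 120 N, or if a joint passes its speed limit or range.

## Working session

There is one attempt and no reset: what is moved stays moved. The work goes in short steps, each a Python script; the robot and the scene stay as the last script left them, time stands still between calls to the robot, and variables do not carry over. Pictures are saved under pics/ and viewed, at most 10 in all, crops included, and the job is handed in when it is done.

```bash
mkdir -p pics; cat > h.py <<'E'
import numpy as np, cv2
from bench import *
def ray(cam,px,P=None):
    P=P or camera_params(cam); K=np.array(P["K"]);T=np.array(P["camera_from_world"])
    n=cv2.undistortPoints(np.array([[px]],float),K,np.array(P["dist_coeffs"]))[0,0]
    R=T[:3,:3]; return -R.T@T[:3,3], R.T@np.array([n[0],n[1],1])
def onz(cam,px,z,P=None):
    o,d=ray(cam,px,P); return o+d*(z-o[2])/d[2]
def tri(a,b):
    (o1,d1),(o2,d2)=a,b
    s=np.linalg.lstsq(np.c_[d1,-d2],o2-o1,rcond=None)[0]
    p,q=o1+s[0]*d1,o2+s[1]*d2; return (p+q)/2,np.linalg.norm(p-q)
def save(cam,n): 
    im=read_camera(cam); cv2.imwrite(f"pics/{n}.png",im[:,:,::-1]); return im
def down(yaw): # tool z down, tool x at yaw
    return [np.cos(yaw/2),np.sin(yaw/2),0,0]
E
python3 - <<'E'
from h import *
np.set_printoptions(precision=4,suppress=True)
print(read_time_s(), read_tcp_rot())
for c in ("scene","side","wrist"):
    save(c,c+"0")
    for n in ("bolt_grip","rail_mouth","rail_home","rail"):
        z={"bolt_grip":.05,"rail":0}.get(n,.004)
        print(c,n,[(np.round(r["at"]),round(r["confidence"],2),onz(c,r["at"],z)[:2]) for r in tip_of(c,n)[:4]])
E
```

```text
0.0 [ 0.7071  0.7071 -0.001  -0.0009]
scene bolt_grip [(array([290., 298.]), 0.91, array([0.453 , 0.1965])), (array([253., 306.]), 0.55, array([0.4782, 0.2593])), (array([251., 287.]), 0.48, array([0.5233, 0.2321]))]
scene rail_mouth []
scene rail_home [(array([327., 239.]), 0.62, array([ 0.5849, -0.0167]))]
scene rail [(array([359., 237.]), 0.88, array([ 0.547, -0.081]))]
side bolt_grip [(array([332., 304.]), 0.92, array([0.5325, 0.2321])), (array([326., 263.]), 0.68, array([0.5373, 0.1234])), (array([370., 315.]), 0.57, array([0.4704, 0.2595])), (array([369., 284.]), 0.56, array([0.4645, 0.1845]))]
side rail_mouth [(array([328., 209.]), 0.6, array([ 0.5229, -0.1164]))]
side rail_home [(array([303., 238.]), 0.97, array([ 0.5792, -0.0104]))]
side rail [(array([319., 222.]), 0.74, array([ 0.5441, -0.0747]))]
wrist bolt_grip [(array([154.,  29.]), 0.83, array([0.5298, 0.1353]))]
wrist rail_mouth [(array([198., 308.]), 0.62, array([ 0.5269, -0.1207]))]
wrist rail_home [(array([239., 212.]), 0.8, array([ 0.5767, -0.0167]))]
wrist rail [(array([215., 270.]), 0.59, array([ 0.5472, -0.08  ]))]
```

View pics/scene0.png

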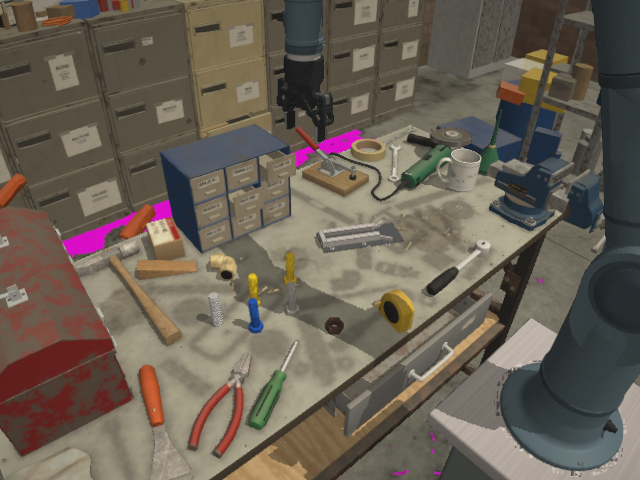

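View pics/side0.png

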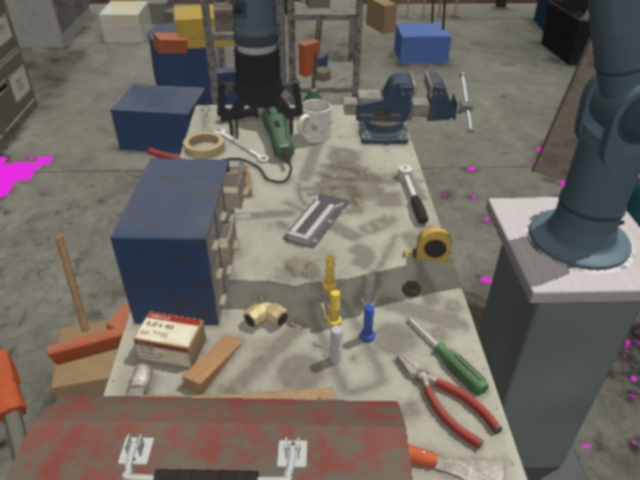

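View pics/wrist0.png

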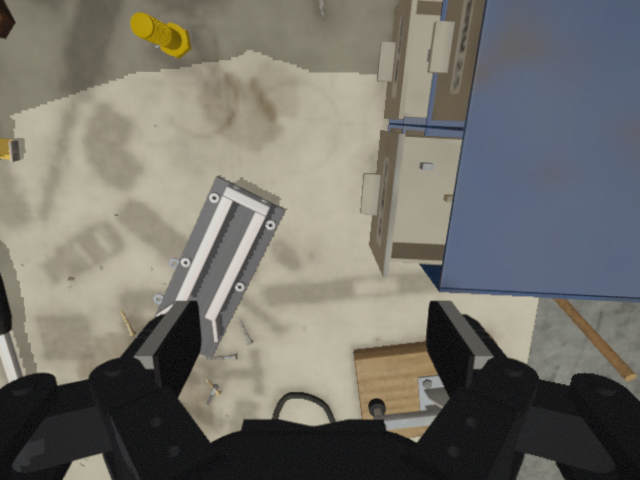

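Scene: the two yellow and one blue look-alikes are at (290,268), (253,290) and (255,315). The headless threaded stud is at (216,308), and a grey bolt stands in shadow at (291,298). The side view agrees, with the grey bolt near (369,284) and the stud at (336,345). The wrist view shows the rail from its mouth at about (198,308) to its stop at (240,200). I'll look at the bolt from above.

```bash
python3 - <<'E'
from h import *
np.set_printoptions(precision=4,suppress=True)
print(tri(ray("scene",[290,298]),ray("side",[369,284])))
move_ptp([0.47,0.17,0.27],down(np.pi/2))
P=camera_params("wrist"); save("wrist","w1")
for f in (tip_of,look_for):
  print([(np.round(r["at"]),round(r["confidence"],2),onz("wrist",r["at"],.05,P)[:2]) for r in f("wrist","bolt_grip")])
print(read_time_s())
E
```

```text
(array([0.4618, 0.1861, 0.0453]), np.float64(0.011544318544482554))
[(array([378., 137.]), 0.88, array([0.527 , 0.2249])), (array([305., 183.]), 0.76, array([0.4636, 0.1851])), (array([314.,  91.]), 0.71, array([0.4722, 0.2625])), (array([377., 235.]), 0.59, array([0.5307, 0.1366]))]
[(array([372., 133.]), 0.87, array([0.5217, 0.2283])), (array([305., 180.]), 0.73, array([0.4639, 0.1874])), (array([371., 230.]), 0.71, array([0.5245, 0.1408])), (array([312.,  93.]), 0.56, array([0.4699, 0.2604]))]
1.875
```

View pics/w1.png

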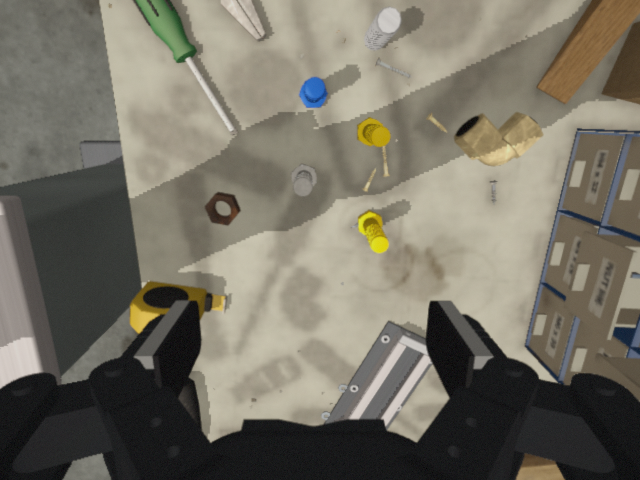

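The wrist view shows the grey hex bolt's shank top at (303,181) with its head visible behind it. The stud is at (385,30), and the yellow and blue bolts are about 70 mm away. I'll grasp the bolt and then look at the rail.

```bash
python3 - <<'E'
from h import *
np.set_printoptions(precision=4,suppress=True)
q=down(np.pi/2)
move_gripper(0.06,40)
move_ptp([0.4635,0.1858,0.13],q)
movel([0.4635,0.1858,0.05],q,0.1)
print("F",read_ft_force())
move_gripper(0.0,40)
print(read_finger_gap(),read_grasp_force(),read_ft_force())
movel([0.4635,0.1858,0.18],q,0.2)
print(read_finger_gap())
move_ptp([0.56,-0.03,0.25],q)
P=camera_params("wrist"); save("wrist","w2")
for n,z in (("rail_mouth",.004),("rail_home",.004),("rail",0)):
  print(n,[(np.round(r["at"]),round(r["confidence"],2),onz("wrist",r["at"],z,P)[:2]) for r in tip_of("wrist",n)])
np.savez("w2.npz",K=P["K"],d=P["dist_coeffs"],T=P["camera_from_world"])
for y in (154.4,-25.6): print(y,inverse_kinematics([.51,-.15,.06],down(np.radians(y))),inverse_kinematics([.577,-.015,.06],down(np.radians(y))))
print(read_time_s())
E
```

```text
F [ 0.0334 -0.1545  0.7177]
0.014987359308732262 39.18075442314148 [-0.6898  0.2192  1.5114]
0.014980729238336118
rail_mouth [(array([285., 281.]), 0.6, array([ 0.5285, -0.1166]))]
rail_home [(array([334., 187.]), 0.84, array([ 0.5771, -0.0183]))]
rail [(array([303., 248.]), 0.64, array([ 0.5477, -0.082 ]))]
154.4 [ 0.2012  0.4198  0.0083  2.0134 -0.0052  0.7084  1.3367] [ 0.0088  0.4883 -0.0653  1.9005  0.0447  0.7541  1.0425]
-25.6 [-0.1014  0.4401  0.3619  2.028  -0.2329  0.7123 -1.6114] [-0.3137  0.5052  0.3249  1.9168 -0.2274  0.755  -1.8777]
6.2583
```

View pics/w2.png

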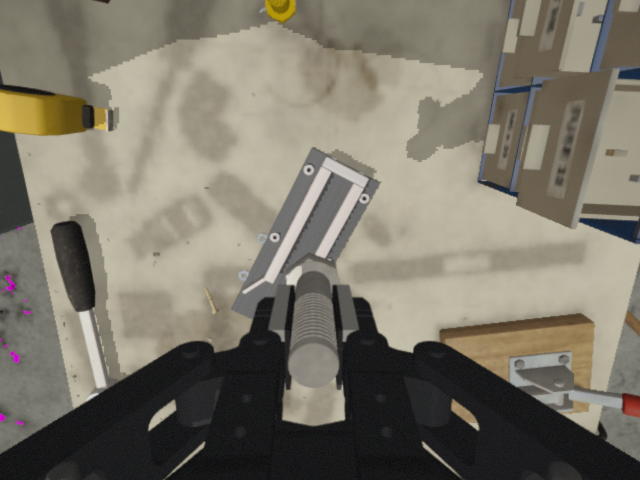

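The bolt is held head down, with its head at about (315,270). The rail's base corners at the stop end are at (317,148) and (380,181). I'll take one unobstructed look from farther back, on the approach side.

```bash
python3 - <<'E'
from h import *
np.set_printoptions(precision=4,suppress=True)
move_ptp([0.53,-0.19,0.24],down(np.pi/2))
P=camera_params("wrist"); im=save("wrist","w3")
np.savez("w3.npz",K=P["K"],d=P["dist_coeffs"],T=P["camera_from_world"])
for n,z in (("rail_mouth",.004),("rail_home",.004),("rail",0)):
  print(n,[(np.round(r["at"]),round(r["confidence"],2),onz("wrist",r["at"],z,P)[:2]) for r in tip_of("wrist",n)])
c=im[50:290,180:500]; cv2.imwrite("pics/w3c.png",cv2.resize(c,None,fx=2.5,fy=2.5,interpolation=cv2.INTER_CUBIC)[:,:,::-1])
print(read_time_s())
E
```

```text
rail_mouth [(array([310., 116.]), 0.86, array([ 0.5265, -0.116 ]))]
rail_home []
rail [(array([334.,  76.]), 0.81, array([ 0.548 , -0.0828]))]
7.15
```

View pics/w3c.png

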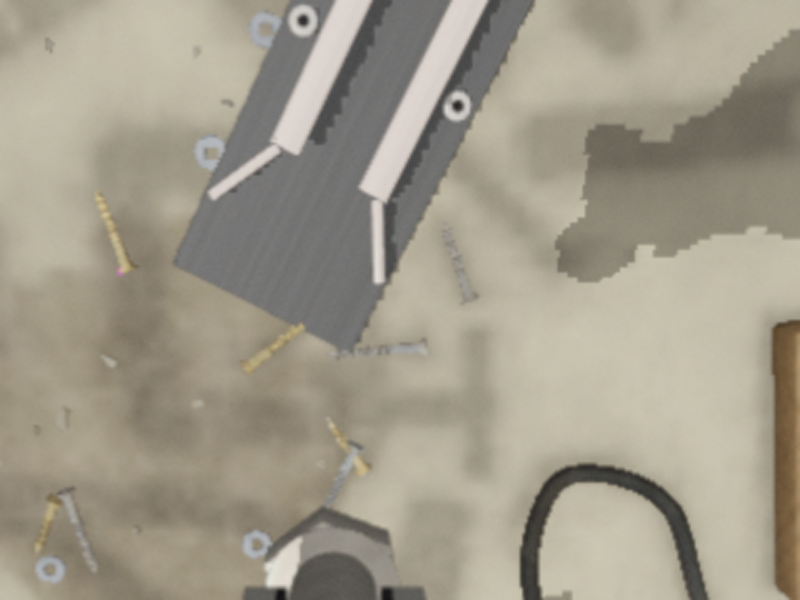

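The crop shows the base's front corners at (176,265) and (350,350), the lips' mouth ends at (272–299,~150) and (360–384,~193), and the flared wings. I'll work out the axis from these.

```bash
python3 - <<'E'
from h import *
np.set_printoptions(precision=4,suppress=True)
P=dict((k,v) for k,v in zip(("K","dist_coeffs","camera_from_world"),[np.load("w3.npz")[k] for k in "KdT"]))
Q=dict((k,v) for k,v in zip(("K","dist_coeffs","camera_from_world"),[np.load("w2.npz")[k] for k in "KdT"]))
g=lambda u,v,z:onz("wrist",[180+u/2.5,50+v/2.5],z,P)[:2]
FL,FR=g(176,265,.004),g(350,350,.004); R2=g(533,3,.004)
BL,BR=[onz("wrist",p,.004,Q)[:2] for p in ([317,148],[380,181])]
print("FL,FR",FL,FR,np.linalg.norm(FL-FR),"BL,BR",BL,BR,np.linalg.norm(BL-BR))
f,b=(FL+FR)/2,(BL+BR)/2
d=(b-f)/np.linalg.norm(b-f); print("len",np.linalg.norm(b-f),"yaw",np.degrees(np.arctan2(d[1],d[0])))
r=R2-FR; print("yaw right edge",np.degrees(np.arctan2(r[1],r[0])), "front edge+90",np.degrees(np.arctan2(*(FL-FR)[::-1]))-90)
print("mouth from base",f+d*.055,"centre",(f+b)/2)
L,R=g(299,153,.021),g(360,186,.021); print("lip gap",np.linalg.norm(L-R),"mouth from lips",(L+R)/2)
Lo,Ro=g(272,145,.021),g(384,200,.021);print("outer mid",(Lo+Ro)/2)
# lips direction, inner edges
a,c=g(372,3,.021),g(452,3,.021)
for p,q in((a,L),(c,R)): print("lip yaw",np.degrees(np.arctan2(*(p-q)[::-1])))
print("bolt head px->", onz("wrist",[180+333/2.5,50+590/2.5],.24+.022,P)[:2], read_eef_pos())
E
```

```text
FL,FR [ 0.4719 -0.1507] [ 0.5358 -0.1821] 0.07126869991833597 BL,BR [0.561 0.018] [ 0.6214 -0.0127] 0.06773925015495195
len 0.19031275455498525 yaw 62.68720121674351
yaw right edge 62.654291885684856 front edge+90 63.85987619203914
mouth from base [ 0.5291 -0.1176] centre [ 0.5475 -0.0819]
lip gap 0.0232947169520879 mouth from lips [ 0.5283 -0.1172]
outer mid [ 0.5279 -0.1183]
lip yaw 62.35789891596328
lip yaw 62.70547735230659
bolt head px-> [ 0.5294 -0.1628] [ 0.5309 -0.1876  0.24  ]
```

Mouth is at (0.5285, −0.1175) with yaw about 62.6°, and the sizes agree with those given. I'll lower the bolt in front of the mouth with the fingers closing along the slot.

```bash
cat >> h.py <<'E'
M=np.array([.5285,-.1175]); YAW=np.radians(62.6); D=np.array([np.cos(YAW),np.sin(YAW)]); N=np.array([-D[1],D[0]])
Q=down(YAW+np.pi/2)
def at(s,z,n=0): return [*(M+D*s+N*n),z]
def fr():  # TCP and force in slot frame
    p=read_eef_pos(); f=read_ft_force(); e=p[:2]-M
    return np.round([e@D*1e3,e@N*1e3,p[2]*1e3],1),np.round([f[:2]@D,f[:2]@N,f[2]],1)
E
python3 - <<'E'
from h import *
move_ptp(at(-.038,.12),Q); pause(.2); print(fr())
movel(at(-.038,.0555),Q,.08); pause(.2); print(fr(),read_finger_gap())
P=camera_params("wrist"); save("wrist","w4"); save("side","s4")
print(read_time_s())
E
```

```text
(array([-37.9,  -1. , 121. ]), array([ 0.3,  0.5, -1. ]))
(array([-37.9,  -0.3,  55.7]), array([-0.3, -0.6, -1.1])) 0.014718945358715284
9.55
```

View pics/w4.png

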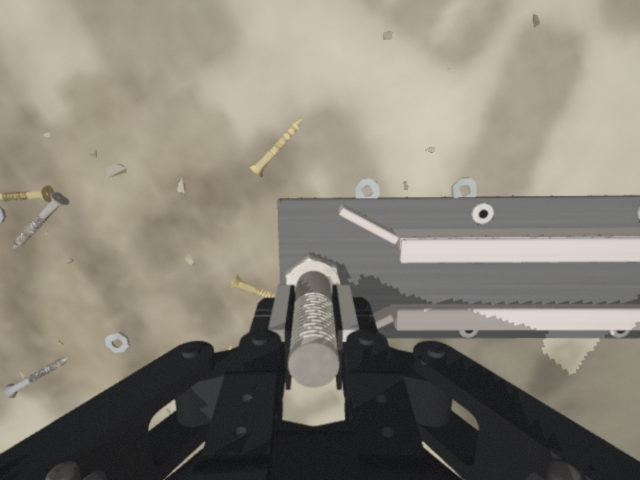

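The bolt's head sits on the base plate at about (312,270). The slot runs to the right between rows 262 and 308. I'll check its lateral position numerically.

```bash
python3 - <<'E'
from h import *
def s(px,z):
    e=onz("wrist",px,z)[:2]-M; return np.round([e@D*1e3,e@N*1e3],1)
print("lip in",s([400,262],.021),s([398,309],.021),"far",s([630,262],.021),s([630,308],.021))
print("head top back",s([314,254],.0155),s([290,268],.0155),s([337,268],.0155),"shank top",s([313,366],.0775))
print("base",s([279,199],.004))
E
```

```text
lip in [-1.1 13.2] [-0.5 -9.5] far [97.4 13.5] [102.5  -8.4]
head top back [-38.6  14.9] [-49.5   8.2] [-28.1   8.2] shank top [-39.    1.1]
base [-54.7  37.7]
```

The bolt is within about 1 mm of the slot's centre line. I'll slide it with that small correction, watching the force.

```bash
python3 - <<'E'
from h import *
for s in np.r_[-.02:.1:.015,.103,.106,.109,.112,.114]:
    n=.0006+.0007*np.clip(s,0,.111)/.111
    movel(at(s,.0555,n),Q,.05); a=fr(); print(round(s,3),*a,round(read_finger_gap(),4))
    if abs(a[1]).max()>18: print("stop"); break
save("side","s5");save("wrist","w5");print(read_time_s())
E
```

```text
-0.02 [-19.4   0.7  55.5] [ 0.1 -0.4 -0.9] 0.015
-0.005 [-4.4  0.6 55.5] [ 0.2  0.  -1.5] 0.0149
0.01 [10.7  0.7 55.5] [ 0.5 -0.4 -1.5] 0.0146
0.025 [25.6  0.8 55.5] [-0.3  0.7 -2.1] 0.0153
0.04 [40.6  0.9 55.5] [ 0.3  0.  -0.9] 0.015
0.055 [55.6  1.1 55.5] [-0.1  0.1 -0.9] 0.015
0.07 [70.7  1.1 55.5] [-0.3  0.6 -1.5] 0.0151
0.085 [85.7  1.2 55.5] [-0.3 -0.1 -1.9] 0.0152
0.1 [100.7   1.4  55.5] [ 0.1  0.1 -1.1] 0.0146
0.103 [103.1   1.3  55.5] [-0.7  0.3 -1.2] 0.0148
0.106 [106.4   1.3  55.5] [ 0.3 -0.6 -0.9] 0.0149
0.109 [109.4   1.3  55.5] [ 0.2 -0.7 -1.3] 0.015
0.112 [111.8   1.3  55.4] [ 0.1 -0.7 -0.2] 0.0151
0.114 [112.1   1.2  55.4] [-4.6  0.9  1.6] 0.0151
15.0083
```

View pics/w5.png

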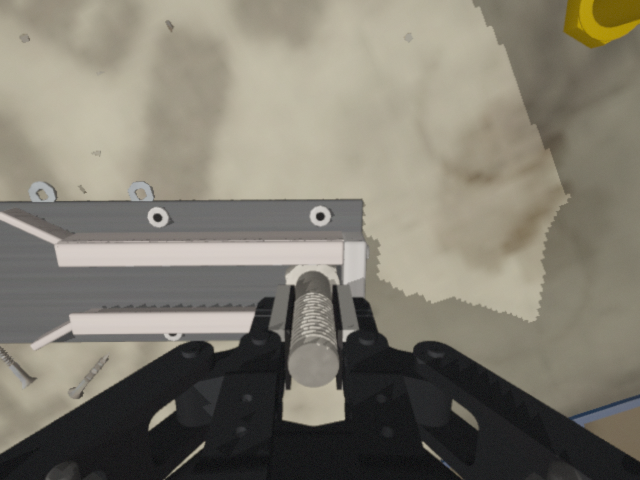

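The bolt's head is in the slot against the end stop at about (345,270), and contact registered −4.6 N. I'll set it down, release, retreat and verify.

```bash
python3 - <<'E'
from h import *
movel(at(.1115,.0545,.0013),Q,.03); pause(.2); print(fr())
move_gripper(.035); pause(.3); print(read_finger_gap(),fr())
movel(at(.1115,.19,.0013),Q,.1); pause(.3)
movel(at(.04,.22,.0013),Q,.2)
P=camera_params("wrist");im=save("wrist","w6")
for r in tip_of("wrist","bolt_grip"):
    e=onz("wrist",r["at"],.054,P)[:2]-M; print(np.round(r["at"]),r["confidence"],e@D,e@N)
print(read_time_s())
E
```

```text
(array([111.8,   1.2,  54.4]), array([-1.3, -0.2, -0.8]))
0.034914211521417535 (array([111.6,   1.3,  54.5]), array([-1.4, -0.3, -0.2]))
[409. 216.] 0.56 0.11389830031703324 0.0024910877407298073
18.5417
```

View pics/w6.png

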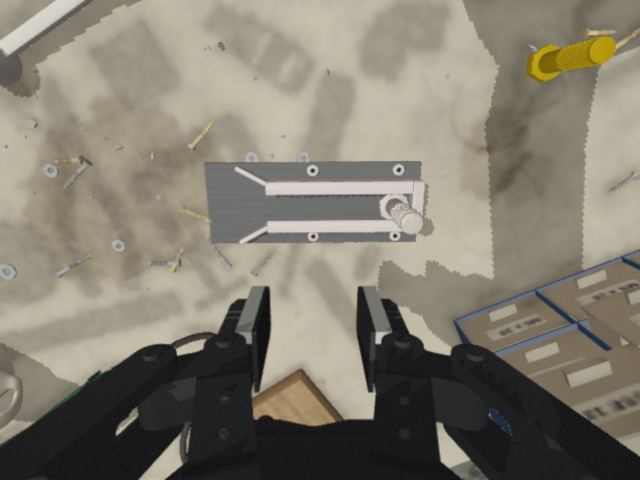

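The bolt stands released at the closed end, head at (393,207) and top at (411,220). I'll check that this lean is only perspective.

```bash
python3 - <<'E'
from h import *
P=camera_params("wrist"); T=np.array(P["camera_from_world"])
for z in (.014,.054,.076):
    X=np.array([at(.1115,z,.002)]); print(z,cv2.projectPoints(X,cv2.Rodrigues(T[:3,:3])[0],T[:3,3],np.array(P["K"]),np.array(P["dist_coeffs"]))[0].ravel().round(1))
e=onz("wrist",[411,220],.076)[:2]-M; print("top",e@D,e@N)
E
```

```text
0.014 [393.8 206.5]
0.054 [404.2 218. ]
0.076 [411.2 225.6]
top 0.11103462219162508 0.006170762740612543
```

```bash
python3 -c "
from bench import *
print(sign_off())"
```

```text
the job is handed in; nothing more can be done
None
```

The hex bolt is released at the closed end of the slot, head under the lips and slid in until it touched the end stop; it measures upright to within about 4°. I handed the job in at about 18.5 s of the 48 s allowed; sign-off returned no verdict.

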